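# Eject a dental cast with a long ejector rod

## Robot

A 6-joint arm with a two-finger parallel gripper is mounted at the origin on the work surface. World frame = base frame: x ahead of the robot, y to its left, z up, the work surface at z = 0. Lengths are in mm, angles in rad, forces in N, time in s.
With the tool pointing down it reaches from about 350 to 875 mm from the base axis. Payload 4.2 kg.
Tool frame: the origin (TCP) lies midway between the tips of the shut fingers; the grasp point (between the pads) lies 19 mm behind it; z points along the fingers, y is the line along which they close (so a half turn about z gives the same grasp; the last joint's range is limited). The gripper opens to 85 mm and grips with 20 to 120 N. Pads are 22 mm wide; open, the fingers measure 114 mm over their backs; the gripper's body (76 mm by 85 mm) begins 54 mm behind the grasp point. The pads swing forward as they close: fully open they stand 13 mm farther back than shut.
Start: joints at [0.259, 0.385, 0.008, 0, -1.194, -0.259], TCP at [624.979, 0.025, 231.312] pointing down, gripper open.
Joint ranges: [-3.14, 3.14], [-1.21, 2.06], [-1.07, 1.41], [-3.16, 2.05], [-2.99, -0.16], [-3.1, 3.1]. Speed limits (rad/s): [2.79, 2.79, 3.14, 3.14, 3.14, 3.14].

## Interface

Orientations are given as a unit quaternion [x, y, z, w].
In Python, from bench import arm gives the robot as it stands. The module is installed in compiled form; this text tells all that it offers.
- The arm moves only by the shell command python3 -m handwheel 'ROWS' [OPENING]. ROWS is JSON, a list of rows, each an object of numbers: "x", "y", "z": the shift along the world's x, y, z each as a share of 20 cm, from -1 to 1; "ax", "ay", "az": the turn, a rotation vector about the world's x, y, z each as a share of 90 degrees, from -1 to 1. In form: [{"x": .., "y": .., "z": .., "ax": .., "ay": .., "az": ..}, ...]. A call has exactly 8 rows; each row shifts and turns the commanded pose from where the row before left it; what a row does not reach is not made up. A row lasts 1/10 s, in which the tool goes at most 50 mm and 8.59 degrees, less where a joint would pass 70% of its speed; a pose out of reach is approached as far as the arm can. A call with a number of a shift or a turn outside -1 to 1 is refused whole. A call with a gripper value outside its range is refused whole. OPENING is the opening, from -1 (shut) to 1 (fully open), set as the call begins (- or left out, the last holds). The fingers move at their own pace and stop on an object; the grip force is fixed at half the most. Time passes only in rows, so rows that do not move let the fingers close, or fill a call up. It gives the time, the measured TCP pose, the force, the opening and the grip force at its end, in the units of the state.
- arm.read_state(): the state, without advancing time (a new reading comes with each control period).
- arm.get_image(name): name is "scene" or "side" or "wrist"; returns the picture (480x640x3 uint8, red, green, blue); there is no depth.
- arm.camera_params(name): a dict with "K" (3x3 intrinsics, pixels), "k1" (the pictures are not rectified: a ray, as slopes to the right and down, at radius r is drawn at 1 + k1 r^2 times it, then the intrinsics apply), "position" and "orientation" of the camera in the world. Camera axes: x right, y down, z forward; pixel columns grow to the right and rows downward; lengths in mm; the calibration is good to about 2 mm. A picture is of the moment at which its call begins: read the wrist's pose just before it. camera_params takes no time and is no camera call; for the wrist camera it gives the pose at the moment of the call.
- arm.job_done(): hands the job in; it is judged then, once.
The state is a dict: "clock": time; "joints": joint angles; "joint_vel": joint speeds; "joint_efforts": joint torques, N m; "position": TCP position; "ee_rot": TCP orientation; "contact_force": force on the tool from outside, world axes, zero at the start; "wrist_torque": the same for the moment, N m; "gripper_width": finger opening in mm; "grasp_force": force on a finger pad.
Only numpy, scipy, OpenCV 4.12 (cv2) and the standard library are available. Lean on these libraries where they do the work, as an engineer would, in place of code of your own. Each camera call takes 0.05 s, during which the arm holds its last target. There are 200 camera calls.

## Task

Push the cast out of its mould with the ejector rod: take the steel rod from its rests, start it nose first into the guide bore of the blue fixture, push it about halfway in and let go of it there. Then take it again by the red handle and press it home, until the cast has come up firmly against the yellow stop plate (a steady push of about 15 N on it, never over 30 N), and let go with the rod left in against the cast. Do not wedge the rod in the bore, and leave the other things on the bench where they are.

Things in the scene. Friction and masses are not known exactly. Their poses are not given: they have to be found in the camera images.
- rod: Loose ejector rod, about 200 g, level on its rests. Origin: centre of the collar's front face, on the axis; x points along the axis to the nose (roll about x is free). Steel shaft 12 mm thick from x = 0 to the round nose at x = 150 mm; steel collar 32 mm across, x = -8 to 0; red handle 16 mm thick, x = -58 to -8. Centre of mass near x = 40 mm. Let go half in, its tail sags a few mm and it stays.
- nose (a point): The front point of the rod's round nose, on its axis, 150 mm in front of the collar's front face.
- handle (a point): The middle of the rod's red handle, on its axis, 33 mm behind the collar's front face: the place to take it for the last push.
- rests: Fixed white rod stand: foot 120 x 50 x 10 mm with two V blocks, 8 mm thick, about 40 mm wide, at most 68 mm high, holding the rod's axis 60 mm above the bench. Origin on the bench under the rod's axis; x along the rod towards its nose. The V blocks stand at x = 50 and x = -42 mm; take the rod between them at x = 0 (60 mm in front of its collar, give or take 4 mm).
- fixture: Fixed blue ejector fixture on a dark foot 215 x 100 x 12 mm. Origin on the bench straight under the bore's mouth; x is the push direction along the level bore, whose axis is 80 mm above the bench. The guide block spans x = 0 (front face) to 100 mm, is 64 mm wide and 100 mm high. Behind it stand the steel mould, a low shelf and a yellow stop plate up to 110 mm high, to x = 215 mm.
- mouth (a point): Centre of the bore's mouth in the flat front face of the guide block, on the bore's axis, 80 mm above the bench; axes as fixture (x into the bore). The bore is 14 mm across, 100 mm long, open into the mould, with a conical brass mouth 23 mm wide and 8 mm deep. With the rod home its nose is 124 to 142 mm inside and the collar still 8 to 26 mm short of this face.
- cast: The orange-brown cast, a disc 43 mm wide and 22 mm thick, sliding on the bore's axis. Origin: centre of its back face, where the nose meets it, 100 to 126 mm behind the mouth at the start; x is the push direction. Sliding it takes a steady 6 N for 16 to 24 mm; it stays where left. Then the stop plate halts it hard. The plate's place varies by 18 mm and is not measured: feel for it.
- model: A loose orange tooth-arch model, about 60 mm wide and 22 mm high, to be left alone. Origin: centre of its underside.
- bowl: A loose blue bowl, 96 mm wide, 55 mm high, to be left alone. Origin: centre of its underside.
- tumbler: A loose glass tumbler, 72 mm wide, 85 mm high, to be left alone. Origin: centre of its underside.
- jar: A loose jar, 52 mm wide, 60 mm high, to be left alone. Origin: centre of its underside.
Not all that is in view belongs to the job. What is meant by the rod is not pink or purple, and is the larger of those in its own colour.

How it is judged (in metres and radians):
On the way, in this order (a step that is already met when the one before it is completed fails the run):
1. the rod is let go with its nose 35 to 95 mm inside the bore (x of nose in the frame of mouth between 0.035 and 0.095 m and y of nose in the frame of mouth between -0.004 and 0.004 m and z of nose in the frame of mouth between -0.004 and 0.004 m and contact force between the fingers and rod below 0.1 N and linear speed of rod below 0.02 m/s), for 0.2 s.
2. the rod, its nose less than 115 mm in, is taken by its handle (distance between the grasp point and handle below 0.03 m and contact force between the fingers and rod above 2 N and x of nose in the frame of mouth between 0.02 and 0.115 m), for 0.1 s.
3. the rod bears on the cast with more than 10 N while standing still (the cast, which slides at 6 N, is up against the stop plate) (contact force between rod and cast above 10 N and linear speed of rod below 0.005 m/s and x of nose in the frame of mouth above 0.118 m and y of nose in the frame of mouth between -0.004 and 0.004 m and z of nose in the frame of mouth between -0.004 and 0.004 m), for 0.15 s.
At the end, for the whole second after the job is handed in: The rod is in the bore, its nose within 3 mm of the pushed-out cast and more than 118 mm behind the mouth, in line with the bore within 0.04 rad, let go and at rest (x of nose in the frame of mouth above 0.118 m and x of nose in the frame of cast above -0.003 m and y of nose in the frame of mouth between -0.004 and 0.004 m and z of nose in the frame of mouth between -0.004 and 0.004 m and angle between the x axis of rod and the x axis of fixture, either way round below 0.04 rad and contact force between the fingers and rod below 0.1 N and linear speed of rod below 0.01 m/s); the robot touches nothing.
It fails at once if the rod presses on the cast with more than 30 N (contact force between rod and cast above 30 N).
It fails at once if the rod presses on the guide fixture with more than 30 N (wedged) (contact force between rod and fixture above 30 N).
It fails at once if the model, bowl, tumbler or jar is disturbed (moved more than 20 mm) (distance of any of model, bowl, tumbler, jar from where it was at the start of the episode above 0.02 m).
It also fails if it takes over 72 s, if anything falls off the work surface, if the arm or the gripper's body presses on something with over 40 N, if the wrist force passes 120 N, or if a joint passes its speed limit or range.

## Working session

There is one attempt and no reset: what is moved stays moved. The work goes in short steps, Python scripts to look and compute and a shell command to move; the robot and the scene stay as the last step left them, time stands still between calls to the robot, and variables do not carry over. Pictures are saved under pics/ and viewed, at most 12 in all, crops included, and the job is handed in when it is done.

```bash
mkdir -p pics; ls; python3 - <<'E'
from bench import arm
import cv2
for n in("scene","side"):
    im=arm.get_image(n); cv2.imwrite(f"pics/{n}0.png",im[:,:,::-1]); p=arm.camera_params(n); print(n,p)
s=arm.read_state(); print(s)
E
```

```text
pics
scene {'K': array([[454.55410859,   0.        , 312.17728786],
       [  0.        , 454.55410859, 238.79367013],
       [  0.        ,   0.        ,   1.        ]]), 'k1': -0.05675111812590656, 'position': array([ 860.60369597, -391.00957712,  795.08672205]), 'orientation': array([ 0.89409439,  0.28186845, -0.09894462, -0.3336995 ])}
side {'K': array([[445.11226848,   0.        , 325.12391465],
       [  0.        , 445.11226848, 237.75845955],
       [  0.        ,   0.        ,   1.        ]]), 'k1': -0.06042898914667559, 'position': array([  66.73642361, -577.42884075,  624.13472473]), 'orientation': array([ 0.84387164, -0.26375726,  0.13047288, -0.44865308])}
{'clock': 0.1, 'joints': array([ 2.58642534e-01,  3.85476839e-01,  6.77539327e-03, -4.07618083e-04,
       -1.19398372e+00, -2.58578964e-01]), 'joint_vel': array([-0.00032   , -0.00251674,  0.00345468,  0.00203174,  0.00145185,
       -0.00085592]), 'joint_efforts': array([-2.41840362e-04, -3.93318665e+01,  1.88929778e+01,  4.19793829e+00,
       -2.58899068e-03, -3.31562532e-06]), 'position': array([6.24491883e+02, 3.94970945e-02, 2.30341778e+02]), 'ee_rot': array([-7.07075773e-01,  7.07137132e-01,  6.38571526e-04, -7.21138774e-04]), 'contact_force': array([ 0.80258423,  0.72489696, -0.11562992]), 'wrist_torque': array([-0.00292832, -0.00995966,  0.01823059]), 'grasp_force': 0.0, 'gripper_width': 85.33256764023994}
```

View pics/scene0.png

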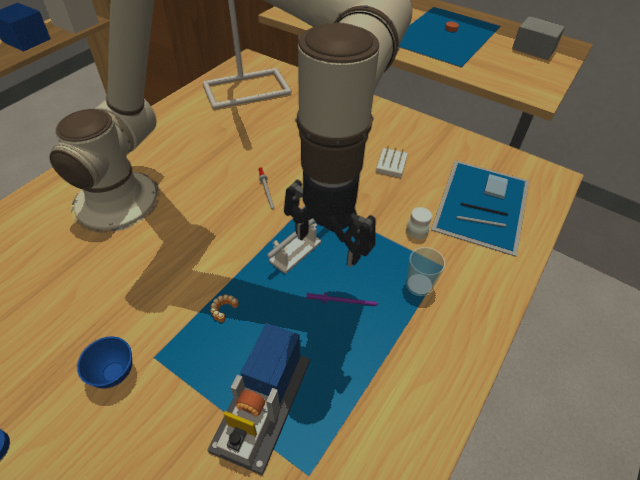

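View pics/side0.png

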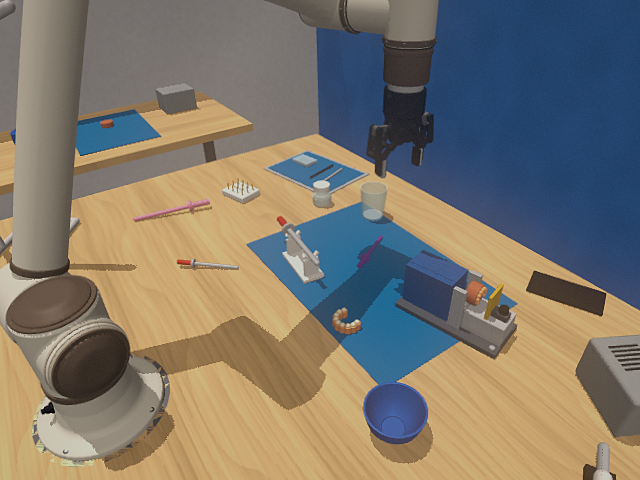

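The scene view shows the fixture (guide block ~(270,360), yellow stop ~(240,423)), and the rests at (293,248), partly hidden by the gripper. The side view shows the rod with its red handle at (282,222) on the rests, and the fixture's front face at x≈408–460.

```bash
cat > h.py <<'E'
from bench import arm
import numpy as np, cv2
from scipy.spatial.transform import Rotation as R
def cam(n): return arm.camera_params(n)
def ray(p,u,v):
    K=p["K"]; d=np.array([(u-K[0,2])/K[0,0],(v-K[1,2])/K[1,1]]); s=d.copy()
    for _ in range(20): s=d/(1+p["k1"]*(s@s))
    w=R.from_quat(p["orientation"]).apply([s[0],s[1],1.]); return w/np.linalg.norm(w)
def onz(p,u,v,z):
    d=ray(p,u,v); o=np.array(p["position"]); return o+d*(z-o[2])/d[2]
def proj(p,X):
    c=R.from_quat(p["orientation"]).inv().apply(np.asarray(X,float)-p["position"]); s=c[:2]/c[2]
    s=s*(1+p["k1"]*(s@s)); return s*p["K"][0,0]+p["K"][:2,2]
def tri(p1,a,p2,b):
    d1,d2=ray(p1,*a),ray(p2,*b);o1,o2=map(np.array,(p1["position"],p2["position"]))
    t=np.linalg.lstsq(np.c_[d1,-d2],o2-o1,rcond=None)[0]
    A,B=o1+d1*t[0],o2+d2*t[1]; return (A+B)/2,np.linalg.norm(A-B)
def snap(n,f):
    p=cam(n); im=arm.get_image(n); cv2.imwrite(f"pics/{f}.png",im[:,:,::-1]); return p,im
E
python3 - <<'E'
from h import *
s,d=cam("scene"),cam("side"); f=lambda x:np.round(x).astype(int)
print("handle tip side z60",f(onz(d,280,219,60)))
print("rest side",f(onz(d,305,275,10)))
print("block top side FL",f(onz(d,407,258,100)),f(onz(d,437,252,100)), "scene",f(onz(s,268,327,100)),f(onz(s,300,333,100)))
print("yellow", f(onz(s,240,418,110)),f(onz(d,497,287,110)))
print("bowl",f(onz(s,105,370,0)),"model",f(onz(s,224,308,10)),"tumb",f(onz(s,420,290,0)),"jar",f(onz(s,419,230,0)), "pinkrod",f(onz(s,340,300,0)))
E
```

```text
handle tip side z60 [481 241  60]
rest side [448  79  10]
block top side FL [582 -88 100] [ 645 -108  100] scene [ 578 -105  100] [630 -82 100]
yellow [ 644 -255  110] [ 643 -253  110]
bowl [ 346 -312    0] model [442 -85  10] tumb [746 191   0] jar [668 345   0] pinkrod [620  72   0]
```

```bash
python3 -m handwheel '[{"x":-0.08,"y":0.06,"z":0.06},{"x":-0.08,"y":0.06,"z":0.06},{"x":-0.08,"y":0.06,"z":0.06},{"x":-0.08,"y":0.06,"z":0.06},{"x":-0.08,"y":0.06,"z":0.06},{"x":-0.08,"y":0.06,"z":0.06},{"x":-0.08,"y":0.06,"z":0.06},{}]' 1; python3 - <<'E'
from h import *
p,w=snap("wrist","w1"); q,s=snap("scene","s1"); print(p["position"],R.from_quat(p["orientation"]).as_matrix().round(2))
cv2.imwrite("pics/both1.png",np.hstack([w[:,:,::-1],s[:,:,::-1]])[:, :][::1])
b=cv2.resize(np.hstack([w,s])[:,:,::-1],(800,300)); cv2.imwrite("pics/both1.png",b)
E
```

```text
[625.51529075 -76.86771954 372.53531122] [[-1.    0.   -0.  ]
 [ 0.    0.95  0.3 ]
 [ 0.    0.3  -0.95]]invalid input at $[0]: expected keys x, y, z, ax, ay, az
```

View pics/both1.png

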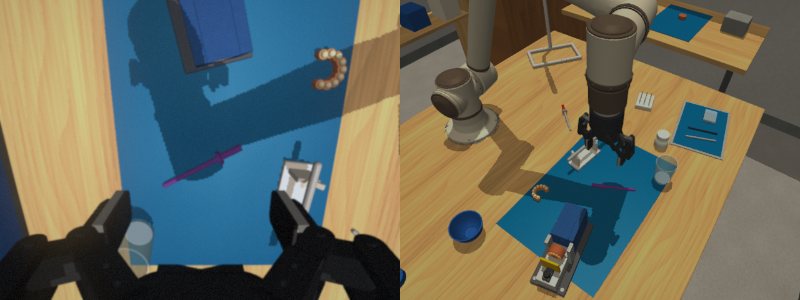

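The call was refused because it needs all six keys. The wrist view shows the fixture's front at its top, and the rests at about (480,296) in full-size pixels.

```bash
python3 -m handwheel '[{"x":-0.08,"y":0.04,"z":0.06,"ax":0,"ay":0,"az":0},{"x":-0.08,"y":0.04,"z":0.06,"ax":0,"ay":0,"az":0},{"x":-0.08,"y":0.04,"z":0.06,"ax":0,"ay":0,"az":0},{"x":-0.08,"y":0.04,"z":0.06,"ax":0,"ay":0,"az":0},{"x":-0.08,"y":0.04,"z":0.06,"ax":0,"ay":0,"az":0},{"x":-0.08,"y":0.04,"z":0.06,"ax":0,"ay":0,"az":0},{"x":-0.08,"y":0.04,"z":0.06,"ax":0,"ay":0,"az":0},{"x":0,"y":0,"z":0,"ax":0,"ay":0,"az":0}]' 1; python3 - <<'E'
from h import *
p,w=snap("wrist","w2"); np.save("w2p.npy",p,allow_pickle=True); print(p["position"])
E
```

```text
clock: 1.0
position: [512.4, 56.6, 317.6]
ee_rot: [0.708, -0.706, 0.001, -0.002]
contact_force: [-0.5, 0.4, 0.2]
gripper_width: 85.4
grasp_force: 0.0
[512.75306655 -20.46330375 459.66536367]
```

View pics/w2.png

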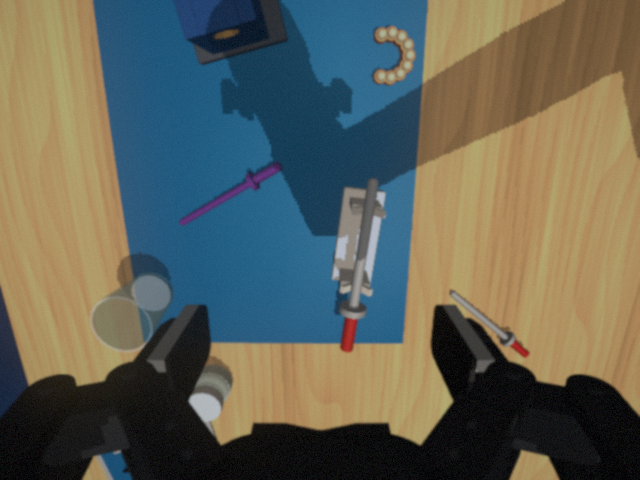

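The wrist view shows the large steel rod on its rests: nose (374,181), collar (352,311), handle end (347,350). The smaller lookalike is at (490,322), the purple one at (230,195), and the brass bore mouth at (228,33).

```bash
python3 - <<'E'
from h import *
p=np.load("w2p.npy",allow_pickle=True).item(); im=cv2.imread("pics/w2.png"); hsv=cv2.cvtColor(im,cv2.COLOR_BGR2HSV)
H,S,V=cv2.split(hsv)
red=((H<8)|(H>172))&(S>150)&(V>60); red[:, :300]=0; red[:,400:]=0
ys,xs=np.nonzero(red); print("red n",len(xs),xs.min(),xs.max(),ys.min(),ys.max())
vx,vy,x0,y0=cv2.fitLine(np.c_[xs,ys].astype(np.float32),2,0,.01,.01).ravel(); print("handle line",vx,vy,x0,y0)
hc=onz(p,xs.mean(),ys.mean(),60)
print("handle mid",hc)
# shaft centre rows: bright-grey span
for v in range(185,305,12):
    print(v,[int(a) for a in V[v,345:390:3]])
print("mouth crude",onz(p,228,33,80)); 
b=(H>5)&(H<28)&(S>110)&(V>60); b[60:]=0;b[:,:200]=0;b[:,260:]=0
ys,xs=np.nonzero(b);print("brass",len(xs),xs.min(),xs.max(),ys.min(),ys.max(),xs.mean(),ys.mean())
for u,v,z in((374,181,60),(352,311,60),(347,350,60),(205,63,12),(287,40,12),(194,36,100),(253,20,100)): print(u,v,onz(p,u,v,z).round(1))
E
python3 - <<'E'
import cv2,numpy as np
im=cv2.imread("pics/w2.png")
a=cv2.resize(im[170:370,320:400],(240,600)); b=cv2.resize(im[0:80,160:300],(560,320))
o=np.zeros((600,800,3),np.uint8); o[:,:240]=a; o[:320,240:]=b; cv2.imwrite("pics/crop2.png",o)
E
```

```text
red n 360 341 356 319 351
handle line 0.16394733 -0.9864691 348.30276 334.74167
handle mid [480.78559393 228.09024561  60.        ]
185 [88, 87, 85, 85, 88, 88, 88, 78, 83, 100, 97, 86, 121, 141, 145]
197 [144, 141, 111, 116, 123, 131, 131, 83, 95, 99, 107, 192, 199, 169, 147]
209 [146, 145, 115, 119, 120, 121, 88, 91, 100, 94, 113, 109, 114, 133, 147]
221 [144, 144, 144, 145, 145, 129, 84, 97, 97, 148, 200, 198, 147, 145, 146]
233 [142, 145, 144, 146, 147, 99, 97, 99, 108, 197, 197, 173, 144, 145, 148]
245 [179, 143, 148, 146, 141, 90, 98, 99, 183, 199, 186, 145, 147, 148, 150]
257 [152, 143, 146, 170, 87, 98, 105, 151, 200, 199, 152, 148, 143, 146, 146]
269 [102, 107, 111, 95, 138, 160, 137, 195, 197, 170, 144, 145, 144, 148, 143]
281 [119, 108, 87, 122, 159, 146, 97, 93, 136, 144, 143, 143, 143, 143, 141]
293 [105, 130, 104, 149, 157, 130, 144, 166, 174, 148, 140, 141, 143, 144, 140]
mouth crude [597.58344844 -92.48779771  80.        ]
brass 95 216 236 30 37 226.0421052631579 33.578947368421055
374 181 [458.3  44.6  60. ]
352 311 [477.3 196.4  60. ]
347 350 [481.8 249.2  60. ]
205 63 [639.6 -75.9  12. ]
287 40 [550.2 -98.2  12. ]
194 36 [622.5 -86.6 100. ]
253 20 [571.3 -98.6 100. ]
```

View pics/crop2.png

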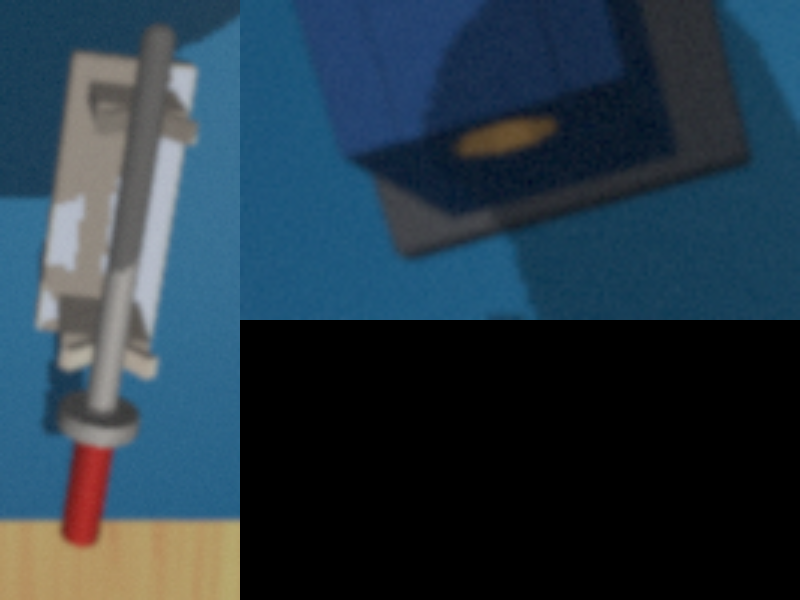

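The crop gives the shaft axis from nose (372.7,180) to handle end (347.3,350), and the brass mouth centre at (226.5,34). I'll look straight down on the guide block before grasping.

```bash
python3 -m handwheel '[{"x":0.06,"y":-0.12,"z":-0.02,"ax":0,"ay":0,"az":0},{"x":0.06,"y":-0.12,"z":-0.02,"ax":0,"ay":0,"az":0},{"x":0.06,"y":-0.12,"z":-0.02,"ax":0,"ay":0,"az":0},{"x":0.06,"y":-0.12,"z":-0.02,"ax":0,"ay":0,"az":0},{"x":0.06,"y":-0.12,"z":-0.02,"ax":0,"ay":0,"az":0},{"x":0.06,"y":-0.12,"z":-0.02,"ax":0,"ay":0,"az":0},{"x":0.06,"y":-0.12,"z":-0.02,"ax":0,"ay":0,"az":0},{"x":0,"y":0,"z":0,"ax":0,"ay":0,"az":0}]' 1; python3 - <<'E'
from h import *
p,w=snap("wrist","w3"); np.save("w3p.npy",p,allow_pickle=True); print(p["position"])
q,s=snap("scene","s3"); q,s=snap("side","d3")
E
```

```text
clock: 1.85
position: [597.6, -114.8, 284.1]
ee_rot: [-0.706, 0.709, 0.001, -0.002]
contact_force: [-1.5, 0.2, -1.0]
gripper_width: 85.1
grasp_force: 0.0
[ 598.7156838  -191.66529389  426.36200056]
```

View pics/w3.png

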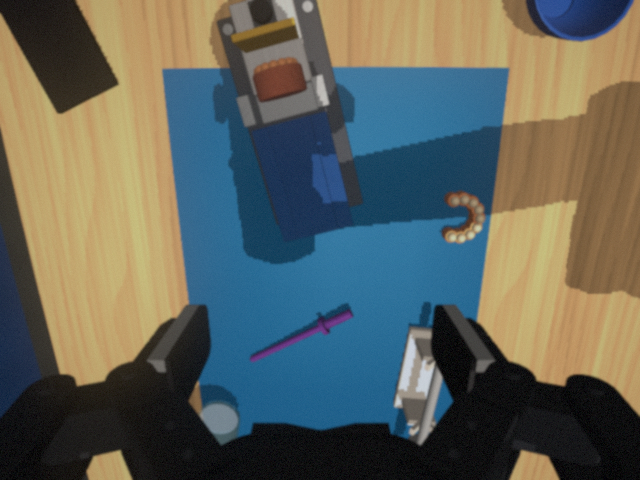

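This view shows the guide block's top: front corners about (285,242) and (355,228), back corners about (247,128) and (327,112).

```bash
python3 - <<'E'
from h import *
p=np.load("w3p.npy",allow_pickle=True).item(); im=cv2.imread("pics/w3.png"); H,S,V=cv2.split(cv2.cvtColor(cv2.GaussianBlur(im,(3,3),0),cv2.COLOR_BGR2HSV))
for u,v in((300,180),(330,180),(240,200),(390,250),(350,215),(355,190)): print((u,v),H[v,u],S[v,u],V[v,u])
m=((H>=107)&(H<=125)&(S>110)).astype(np.uint8)*255; m[:100]=0;m[260:]=0;m[:,:220]=0;m[:,380:]=0
m=cv2.morphologyEx(m,cv2.MORPH_OPEN,np.ones((3,3)))
c=max(cv2.findContours(m,cv2.RETR_EXTERNAL,cv2.CHAIN_APPROX_NONE)[0],key=cv2.contourArea)
# to plane z=100
P=np.array([onz(p,u,v,100)[:2] for u,v in c[:,0,:]],np.float32)
r=cv2.minAreaRect(P); B=cv2.boxPoints(r); print(r,"\n",B); print(np.array([proj(p,[*b,100]) for b in B]).round(0))
q=np.float32([[285,242],[355,228],[247,128],[327,112]])
print(np.array([onz(p,*a,100) for a in q]).round(1))
cv2.imwrite("pics/m3.png",m)
# rod etc from w2 refined
p=np.load("w2p.npy",allow_pickle=True).item()
N=onz(p,372.7,180,60);E=onz(p,347.3,350,60);print("rod",N,E,np.linalg.norm(N-E)); 
for u,v,z in((226.5,34,80),(187.5,38.75,100),(256.25,18.75,100),(202.5,63.75,12),(286.25,40,12)): print(u,v,onz(p,u,v,z).round(1))
# same block corners in two fixed views
E
```

```text
(300, 180) 108 171 82
(330, 180) 108 163 133
(240, 200) 102 190 94
(390, 250) 101 175 159
(350, 215) 105 177 85
(355, 190) 109 35 59
((612.1293334960938, -140.89788818359375), (64.9903564453125, 97.97665405273438), 14.125505447387695) 
 [[ 568.66125  -101.321144]
 [ 592.57214  -196.33531 ]
 [ 655.5974   -180.47464 ]
 [ 631.6865    -85.460464]]
[[353. 223.]
 [326. 111.]
 [250. 131.]
 [282. 241.]]
[[ 629.4  -84.4  100. ]
 [ 567.1  -97.1  100. ]
 [ 657.6 -183.1  100. ]
 [ 591.9 -195.3  100. ]]
rod [459.66479126  43.59602336  60.        ] [481.47403876 249.21005644  60.        ] 206.7674391134343
226.5 34 [599.  -91.7  80. ]
187.5 38.75 [628.3 -84.5 100. ]
256.25 18.75 [568.5 -99.6 100. ]
202.5 63.75 [642.4 -75.1  12. ]
286.25 40 [551.  -98.2  12. ]
```

```bash
python3 -m handwheel '[{"x":-0.08,"y":0.155,"z":-0.09,"ax":0,"ay":0,"az":-0.0084},{"x":-0.08,"y":0.155,"z":-0.09,"ax":0,"ay":0,"az":-0.0084},{"x":-0.08,"y":0.155,"z":-0.09,"ax":0,"ay":0,"az":-0.0084},{"x":-0.08,"y":0.155,"z":-0.09,"ax":0,"ay":0,"az":-0.0084},{"x":-0.08,"y":0.155,"z":-0.09,"ax":0,"ay":0,"az":-0.0084},{"x":-0.08,"y":0.155,"z":-0.09,"ax":0,"ay":0,"az":-0.0084},{"x":-0.08,"y":0.155,"z":-0.09,"ax":0,"ay":0,"az":-0.0084},{"x":-0.08,"y":0.155,"z":-0.09,"ax":0,"ay":0,"az":-0.0084}]' 1; cat >> h.py <<'E'
def st():
    s=arm.read_state(); m=R.from_quat(s["ee_rot"]).as_matrix()
    yd=m[:,1]; # heading of push line, perpendicular to closing line
    print("t %.2f"%s["clock"],"pos",s["position"].round(1),"yaw(from closing=-x)",np.degrees(np.arctan2(-yd[1],-yd[0])).round(2),"tilt",np.degrees(m[:2,2]).round(2),"F",s["contact_force"].round(1),"M",s["wrist_torque"].round(2),"w",round(s["gripper_width"],1),"g",round(s["grasp_force"],1)); return s
E
python3 - <<'E'
from h import *
import time
s=st(); snap("scene","s4"); st(); print("to go",np.round((np.array([469.1,132.5,41])-s["position"])/200,4))
E
```

```text
clock: 2.8
position: [467.9, 137.8, 143.3]
ee_rot: [-0.669, 0.743, -0.0, 0.001]
contact_force: [0.6, 0.7, -0.5]
gripper_width: 85.5
grasp_force: 0.0
t 2.80 pos [467.9 137.8 143.3] yaw(from closing=-x) -6.0 tilt [0.07 0.05] F [ 0.6  0.7 -0.5] M [ 0.08 -0.05 -0.03] w 85.5 g 0.0
t 2.85 pos [464.7 139.8 140.3] yaw(from closing=-x) -5.9 tilt [-0.24 -0.03] F [-2.9  2.  -2.7] M [ 0.18  0.39 -0.01] w 85.3 g 0.0
to go [ 0.0062 -0.0267 -0.5113]
```

```bash
python3 -m handwheel '[{"x":0,"y":-0.0175,"z":-0.05,"ax":0,"ay":0,"az":0},{"x":0,"y":0,"z":-0.08,"ax":0,"ay":0,"az":0},{"x":0,"y":0,"z":-0.08,"ax":0,"ay":0,"az":0},{"x":0,"y":0,"z":-0.08,"ax":0,"ay":0,"az":0},{"x":0,"y":0,"z":-0.08,"ax":0,"ay":0,"az":0},{"x":0,"y":0,"z":-0.08,"ax":0,"ay":0,"az":0},{"x":0,"y":0,"z":-0.06,"ax":0,"ay":0,"az":0},{"x":0,"y":0,"z":0,"ax":0,"ay":0,"az":0}]' 1; python3 - <<'E'
from h import *
st(); snap("wrist","w5"); p,im=snap("side","d5"); st()
E
```

```text
clock: 3.65
position: [468.2, 131.6, 40.0]
ee_rot: [-0.669, 0.744, 0.0, -0.002]
contact_force: [-0.7, 0.4, 0.7]
gripper_width: 85.4
grasp_force: 0.0
t 3.65 pos [468.2 131.6  40. ] yaw(from closing=-x) -6.08 tilt [-0.15 -0.09] F [-0.7  0.4  0.7] M [-0.01 -0.03 -0.03] w 85.4 g 0.0
t 3.75 pos [469.3 132.4  41.6] yaw(from closing=-x) -6.05 tilt [0.03 0.  ] F [0.4 0.4 0.5] M [ 0.02 -0.02 -0.  ] w 85.3 g 0.0
```

```bash
python3 -c "
import cv2,numpy as np
a=cv2.imread('pics/w5.png');b=cv2.imread('pics/d5.png')[150:350,200:400]
cv2.imwrite('pics/v5.png',np.hstack([cv2.resize(a,(400,300)),cv2.resize(b,(300,300))]))"
```

```text
(no output)
```

View pics/v5.png

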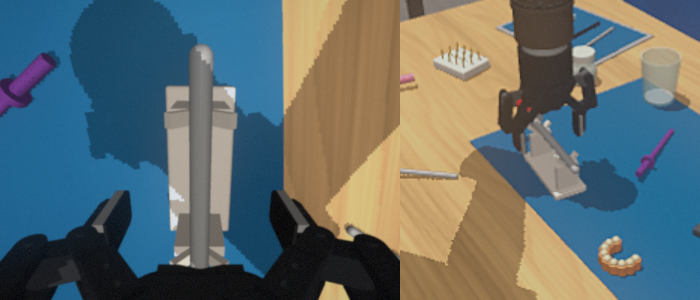

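The rod runs straight between the open fingers, at column ~322 of 640, with its nose at about (322,75) in the wrist view. I'll check the nose point, then close.

```bash
python3 - <<'E'
from h import *
p=cam("wrist"); print(onz(p,322,75,60).round(1), "expect",np.round([469.1-.1055*90,132.5-.9944*90],1))
E
python3 -m handwheel '[{"x":0,"y":0,"z":0,"ax":0,"ay":0,"az":0},{"x":0,"y":0,"z":0,"ax":0,"ay":0,"az":0},{"x":0,"y":0,"z":0,"ax":0,"ay":0,"az":0},{"x":0,"y":0,"z":0,"ax":0,"ay":0,"az":0},{"x":0,"y":0,"z":0,"ax":0,"ay":0,"az":0},{"x":0,"y":0,"z":0,"ax":0,"ay":0,"az":0},{"x":0,"y":0,"z":0,"ax":0,"ay":0,"az":0},{"x":0,"y":0,"z":0,"ax":0,"ay":0,"az":0}]' -1
```

```text
[460.3  44.   60. ] expect [459.6  43. ]
clock: 4.55
position: [468.9, 132.6, 41.6]
ee_rot: [-0.669, 0.743, 0.0, -0.0]
contact_force: [-1.6, 0.4, 4.5]
gripper_width: 9.8
grasp_force: 58.5
```

```bash
python3 -m handwheel '[{"x":0,"y":0,"z":0.01,"ax":0,"ay":0,"az":0},{"x":0,"y":0,"z":0.03,"ax":0,"ay":0,"az":0},{"x":0,"y":0,"z":0.04,"ax":0,"ay":0,"az":0},{"x":0,"y":0,"z":0.04,"ax":0,"ay":0,"az":0},{"x":0,"y":0,"z":0.04,"ax":0,"ay":0,"az":0},{"x":0,"y":0,"z":0.04,"ax":0,"ay":0,"az":0},{"x":0,"y":0,"z":0,"ax":0,"ay":0,"az":0},{"x":0,"y":0,"z":0,"ax":0,"ay":0,"az":0}]'
python3 -c "
from h import *
st()"
```

```text
clock: 5.35
position: [469.0, 132.5, 81.6]
ee_rot: [-0.669, 0.743, 0.0, 0.0]
contact_force: [-0.0, 1.0, -3.3]
gripper_width: 10.1
grasp_force: 58.4
t 5.35 pos [469.  132.5  81.6] yaw(from closing=-x) -6.06 tilt [0.02 0.03] F [-0.   1.  -3.3] M [-0.07  0.03 -0.04] w 10.1 g 58.4
```

```bash
python3 -m handwheel '[{"x":0.073,"y":-0.08,"z":0,"ax":0,"ay":0,"az":0.032},{"x":0.073,"y":-0.08,"z":0,"ax":0,"ay":0,"az":0.032},{"x":0.073,"y":-0.08,"z":0,"ax":0,"ay":0,"az":0.032},{"x":0.073,"y":-0.08,"z":0,"ax":0,"ay":0,"az":0.032},{"x":0.073,"y":-0.08,"z":0,"ax":0,"ay":0,"az":0.032},{"x":0.073,"y":-0.08,"z":0,"ax":0,"ay":0,"az":0.032},{"x":0.073,"y":-0.085,"z":0,"ax":0,"ay":0,"az":0.032},{"x":0,"y":0,"z":0,"ax":0,"ay":0,"az":0}]'
python3 -c "
from h import *
p,im=snap('wrist','w6'); np.save('w6p.npy',p,allow_pickle=True); snap('scene','s6'); snap('side','d6'); st()
a=cv2.imread('pics/w6.png');b=cv2.imread('pics/d6.png')[170:370,330:530];c=cv2.imread('pics/s6.png')[240:440,180:380]
cv2.imwrite('pics/v6.png',np.vstack([np.hstack([a[0:240,160:480],cv2.resize(a,(320,240))]),np.hstack([cv2.resize(b,(320,320)),cv2.resize(c,(320,320))])]))"
```

```text
clock: 6.15
position: [572.4, 17.9, 80.5]
ee_rot: [0.788, -0.616, 0.0, 0.0]
contact_force: [0.3, -0.8, -2.6]
gripper_width: 9.9
grasp_force: 58.6
t 6.30 pos [570.4  19.5  80.6] yaw(from closing=-x) 14.07 tilt [-0.1  -0.01] F [-0.2 -0.  -2.8] M [-0.04 -0.03 -0.  ] w 9.9 g 58.6
```

View pics/v6.png

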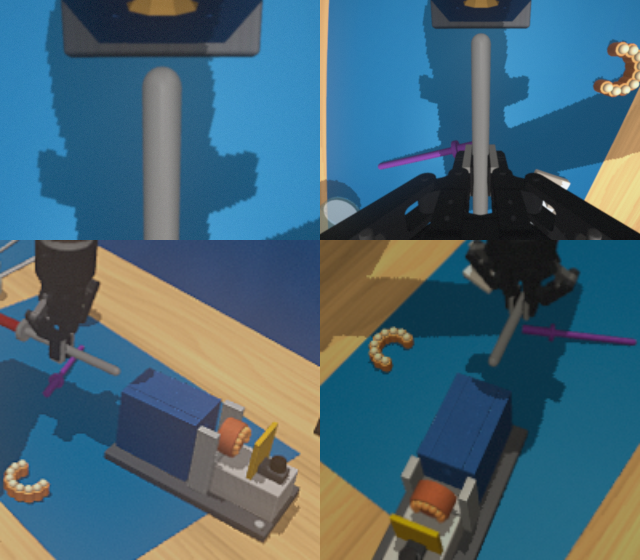

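The wrist view shows the rod centred at column ~322, its nose at (322,67). The brass mouth is at column ~337, its lower edge at row 15, and the foot's front edge runs from (223,54) to (420,54). The rod is level and parallel to the fixture.

```bash
python3 - <<'E'
from h import *
p=np.load("w6p.npy",allow_pickle=True).item(); im=cv2.imread("pics/w6.png"); H,S,V=cv2.split(cv2.cvtColor(im,cv2.COLOR_BGR2HSV))
b=(H>8)&(H<28)&(S>100)&(V>60); b[40:]=0; b[:,:250]=0;b[:,450:]=0
ys,xs=np.nonzero(b); print("brass",xs.min(),xs.max(),ys.min(),ys.max())
for v in range(0,18,3):
    r=np.nonzero(b[v])[0]; print(v,r.min() if len(r) else 0,r.max() if len(r) else 0)
a=np.radians(14.1); d=np.array([np.sin(a),-np.cos(a)]); n=np.array([np.cos(a),np.sin(a)])
M=np.array([599.2,-92])
f=lambda u,v,z:(lambda X:print((u,v,z),X.round(1),"along",((X[:2]-M)@d).round(1),"lat",((X[:2]-M)@n).round(1)))(onz(p,u,v,z))
f(322,67,100);f(337,15,68.5);f(223,54,12);f(420,54,12)
for v in (75,150,220):
    r=V[v,290:355].astype(int); print(v,r[::3])
dark=(V<75)
print("proj mouth top/bottom",proj(p,[*M,80+11.5]),proj(p,[*M,80]),proj(p,[*M,80-11.5]))
print("block bottom front corners",[proj(p,[*(M+n*k),12]).round(1) for k in(-32,32)])
print("foot corners?",[proj(p,[*(M+n*k),12]).round(1) for k in(-50,50)])
print("nose expected",proj(p,[*(np.array([570.98,19.5])+d*89.5),100]))
print("tool axis ofs", p["position"],arm.read_state()["position"])
E
```

```text
brass 288 356 0 15
0 294 350
3 288 356
6 288 356
9 289 355
12 296 347
15 318 332
(322, 67, 100) [594.6 -70.6 100. ] along -21.9 lat 0.7
(337, 15, 68.5) [594.3 -92.5  68.5] along -0.7 lat -4.9
(223, 54, 12) [646.8 -74.6  12. ] along -5.3 lat 50.4
(420, 54, 12) [550.1 -98.7  12. ] along -5.5 lat -49.3
75 [129 125 130 129 132 118 109 121 130 131 135 136 137 138 131 115 122 132
 132 132 131 134]
150 [126 129 127 128 117 105 119 125 133 135 142 146 145 139 134 122 110 124
 128 129 128 125]
220 [121 120 123 120 119 102 118 126 133 136 139 142 144 140 132 120 104 119
 121 121 119 120]
proj mouth top/bottom [324.21375214  -6.6103995 ] [323.85608514   3.97642452] [323.55502722  12.89429275]
block bottom front corners [array([386.4,  42.1]), array([258.8,  42.3])]
foot corners? [array([422.1,  42.3]), array([223. ,  42.7])]
nose expected [325.15237914  79.95808546]
tool axis ofs [591.70767102 -56.68451565 222.70343532] [570.39591765  19.49175338  80.6007391 ]
```

```bash
python3 - <<'E'
from h import *
s,d=cam("scene"),cam("side")
X,e=tri(s,(287.5,315.5),d,(403,251.5)); print("nose",X.round(1),e.round(1))
A=np.array([570.98,19.5,100.]);dd=np.array([.2436,-.9699,0])
for k in(40,86,150-60): print(k,proj(s,A+dd*k).round(1),proj(d,A+dd*k).round(1))
# shaft edges in the side view near the nose: profile along columns
im=cv2.imread("pics/d6.png"); g=cv2.cvtColor(im,cv2.COLOR_BGR2GRAY)
for k in(30,50,70):
    u,v=proj(d,A+dd*k); ui=int(round(u)); print(k,round(v,1),int(v)-12,g[int(v)-12:int(v)+14,ui])
E
python3 -m handwheel '[{"x":0,"y":0,"z":-0.02,"ax":0,"ay":0,"az":0},{"x":0,"y":0,"z":-0.02,"ax":0,"ay":0,"az":0},{"x":0,"y":0,"z":-0.02,"ax":0,"ay":0,"az":0},{"x":0,"y":0,"z":-0.02,"ax":0,"ay":0,"az":0},{"x":0,"y":0,"z":-0.02,"ax":0,"ay":0,"az":0},{"x":0,"y":0,"z":0,"ax":0,"ay":0,"az":0},{"x":0,"y":0,"z":0,"ax":0,"ay":0,"az":0},{"x":0,"y":0,"z":0,"ax":0,"ay":0,"az":0}]'
python3 -c "
from h import *
st()"
```

```text
nose [591.7 -66.4  99.1] 0.4
40 [298.1 294.1] [383.4 241.9]
86 [288.4 314.4] [402.2 250.4]
90 [287.5 316.2] [403.9 251.2]
30 240.1 228 [ 95  96  91  97  96  94  93  88  93  96  97 116 123 122 116 104  88  94
  94  94  91  94  90  93  90  92]
50 243.7 231 [ 95  95  96  94  95  94  94  93  94  94  89 110 121 124 119 114  97  83
  91  93  94  94  91  92  92  90]
70 247.4 235 [ 95  95  96  93  94  96  94  94  96  91  91 110 122 123 120 114 100  87
  93  94  94  90  92  92  90  93]
clock: 7.1
position: [571.4, 19.5, 61.5]
ee_rot: [0.789, -0.615, 0.0, -0.0]
contact_force: [-0.4, -0.2, -2.5]
gripper_width: 9.8
grasp_force: 58.6
t 7.10 pos [571.4  19.5  61.5] yaw(from closing=-x) 14.11 tilt [0.02 0.  ] F [-0.4 -0.2 -2.5] M [-0.1  0.  -0. ] w 9.8 g 58.6
```

```bash
python3 -m handwheel '[{"x":0.005,"y":-0.0194,"z":0,"ax":0,"ay":0,"az":0},{"x":0.005,"y":-0.0194,"z":0,"ax":0,"ay":0,"az":0},{"x":0.005,"y":-0.0194,"z":0,"ax":0,"ay":0,"az":0},{"x":0.005,"y":-0.0194,"z":0,"ax":0,"ay":0,"az":0},{"x":0.005,"y":-0.0194,"z":0,"ax":0,"ay":0,"az":0},{"x":0.003,"y":-0.012,"z":0,"ax":0,"ay":0,"az":0},{"x":0.003,"y":-0.012,"z":0,"ax":0,"ay":0,"az":0},{"x":0.003,"y":-0.012,"z":0,"ax":0,"ay":0,"az":0}]'
python3 -c "
from h import *
st()
p,im=snap('wrist','w7'); cv2.imwrite('pics/v7.png',im[0:200,160:480,::-1]); st()"
```

```text
clock: 7.9
position: [578.0, -7.3, 61.3]
ee_rot: [0.789, -0.615, -0.0, 0.0]
contact_force: [-0.7, 1.2, -1.9]
gripper_width: 10.3
grasp_force: 58.6
t 7.90 pos [578.   -7.3  61.3] yaw(from closing=-x) 14.11 tilt [-0.  0.] F [-0.7  1.2 -1.9] M [-0.03  0.06  0.03] w 10.3 g 58.6
t 7.95 pos [578.1  -7.5  61.3] yaw(from closing=-x) 14.1 tilt [ 0. -0.] F [-0.5 -0.3 -2.1] M [-0.08 -0.03 -0.02] w 10.2 g 58.6
```

View pics/v7.png

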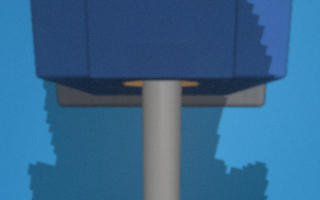

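The nose is inside the brass cone and centred: rod at crop column 162, brass spanning 125–201. No contact force, so I'll go on.

```bash
python3 -m handwheel '[{"x":0.003,"y":-0.012,"z":0,"ax":0,"ay":0,"az":0},{"x":0.003,"y":-0.012,"z":0,"ax":0,"ay":0,"az":0},{"x":0.003,"y":-0.012,"z":0,"ax":0,"ay":0,"az":0},{"x":0.003,"y":-0.012,"z":0,"ax":0,"ay":0,"az":0},{"x":0.003,"y":-0.012,"z":0,"ax":0,"ay":0,"az":0},{"x":0.003,"y":-0.012,"z":0,"ax":0,"ay":0,"az":0},{"x":0,"y":0,"z":0,"ax":0,"ay":0,"az":0},{"x":0,"y":0,"z":0,"ax":0,"ay":0,"az":0}]'
python3 -c "
from h import *
st()"
```

```text
clock: 8.75
position: [581.6, -21.6, 61.3]
ee_rot: [0.789, -0.615, -0.0, 0.0]
contact_force: [-0.0, -0.5, -1.7]
gripper_width: 9.9
grasp_force: 58.6
t 8.75 pos [581.6 -21.6  61.3] yaw(from closing=-x) 14.1 tilt [-0.  0.] F [-0.  -0.5 -1.7] M [-0.06 -0.04 -0.  ] w 9.9 g 58.6
```

```bash
python3 -m handwheel '[{"x":0.003,"y":-0.012,"z":0,"ax":0,"ay":0,"az":0},{"x":0.003,"y":-0.012,"z":0,"ax":0,"ay":0,"az":0},{"x":0.003,"y":-0.012,"z":0,"ax":0,"ay":0,"az":0},{"x":0.003,"y":-0.012,"z":0,"ax":0,"ay":0,"az":0},{"x":0.003,"y":-0.012,"z":0,"ax":0,"ay":0,"az":0},{"x":0.003,"y":-0.012,"z":0,"ax":0,"ay":0,"az":0},{"x":0.003,"y":-0.012,"z":0,"ax":0,"ay":0,"az":0},{"x":0,"y":0,"z":0,"ax":0,"ay":0,"az":0}]'
python3 -c "
from h import *
st()"
```

```text
clock: 9.55
position: [585.8, -38.6, 61.3]
ee_rot: [0.788, -0.615, -0.0, 0.0]
contact_force: [-0.3, -0.7, -1.9]
gripper_width: 10.0
grasp_force: 58.6
t 9.55 pos [585.8 -38.6  61.3] yaw(from closing=-x) 14.09 tilt [-0. -0.] F [-0.3 -0.7 -1.9] M [-0.05  0.01  0.06] w 10.0 g 58.6
```

```bash
python3 -m handwheel '[{"x":0.004,"y":-0.016,"z":0,"ax":0,"ay":0,"az":0},{"x":0.004,"y":-0.016,"z":0,"ax":0,"ay":0,"az":0},{"x":0.004,"y":-0.016,"z":0,"ax":0,"ay":0,"az":0},{"x":0.004,"y":-0.016,"z":0,"ax":0,"ay":0,"az":0},{"x":0.004,"y":-0.016,"z":0,"ax":0,"ay":0,"az":0},{"x":0.004,"y":-0.016,"z":0,"ax":0,"ay":0,"az":0},{"x":0.004,"y":-0.016,"z":0,"ax":0,"ay":0,"az":0},{"x":0.004,"y":-0.016,"z":0,"ax":0,"ay":0,"az":0}]'
python3 -c "
from h import *
st()"
```

```text
clock: 10.35
position: [592.3, -64.2, 61.3]
ee_rot: [0.789, -0.615, 0.0, -0.0]
contact_force: [0.1, -0.7, -1.5]
gripper_width: 9.8
grasp_force: 58.6
t 10.35 pos [592.3 -64.2  61.3] yaw(from closing=-x) 14.11 tilt [ 0. -0.] F [ 0.1 -0.7 -1.5] M [-0.07 -0.01 -0.04] w 9.8 g 58.6
```

```bash
python3 -m handwheel '[{"x":0,"y":0,"z":0,"ax":0,"ay":0,"az":0},{"x":0,"y":0,"z":0,"ax":0,"ay":0,"az":0},{"x":0,"y":0,"z":0,"ax":0,"ay":0,"az":0},{"x":0,"y":0,"z":0,"ax":0,"ay":0,"az":0},{"x":0,"y":0,"z":0,"ax":0,"ay":0,"az":0},{"x":0,"y":0,"z":0,"ax":0,"ay":0,"az":0},{"x":0,"y":0,"z":0,"ax":0,"ay":0,"az":0},{"x":0,"y":0,"z":0,"ax":0,"ay":0,"az":0}]' 1
python3 -c "
from h import *
s=st(); p=cam('scene'); im=arm.get_image('scene'); im2=arm.get_image('side');cv2.imwrite('pics/s8.png',im[:,:,::-1]);cv2.imwrite('pics/d8.png',im2[:,:,::-1])
a=im2[180:330,330:480];b=im[230:380,220:370]
cv2.imwrite('pics/v8.png',np.hstack([cv2.resize(a,(400,400)),cv2.resize(b,(400,400))])[:,:,::-1])"
```

```text
clock: 11.15
position: [592.2, -63.8, 61.3]
ee_rot: [0.789, -0.615, 0.0, -0.0]
contact_force: [0.3, 0.3, 0.8]
gripper_width: 85.5
grasp_force: 0.0
t 11.15 pos [592.2 -63.8  61.3] yaw(from closing=-x) 14.12 tilt [0.01 0.  ] F [0.3 0.3 0.8] M [ 0.02 -0.01  0.03] w 85.5 g 0.0
```

View pics/v8.png

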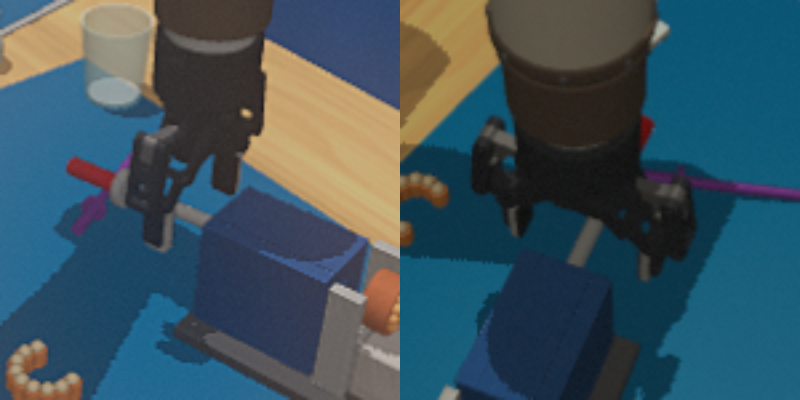

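The rod stays in the bore after release, with the fingers clear. The red handle's end is at about (358,243) in the side view. I'll measure the sag with a ray onto the vertical plane through the bore axis.

```bash
python3 -m handwheel '[{"x":-0.0125,"y":0.05,"z":0,"ax":0,"ay":0,"az":0},{"x":-0.0125,"y":0.05,"z":0,"ax":0,"ay":0,"az":0},{"x":-0.0125,"y":0.05,"z":0,"ax":0,"ay":0,"az":0},{"x":-0.0125,"y":0.05,"z":0,"ax":0,"ay":0,"az":0},{"x":-0.0125,"y":0.05,"z":0,"ax":0,"ay":0,"az":0},{"x":-0.0125,"y":0.05,"z":0,"ax":0,"ay":0,"az":0},{"x":-0.0125,"y":0.05,"z":0,"ax":0,"ay":0,"az":0},{"x":-0.0125,"y":0.05,"z":0,"ax":0,"ay":0,"az":0}]'
python3 - <<'E'
from h import *
st(); d=cam("side"); im=arm.get_image("side"); cv2.imwrite("pics/d9.png",im[:,:,::-1]); snap("wrist","w9")
M=np.array([599.2,-92,80]);a=np.radians(14.1);ax=np.array([np.sin(a),-np.cos(a),0]);n=np.array([np.cos(a),np.sin(a),0])
for f in("d8","d9"):
    im=cv2.imread(f"pics/{f}.png"); H,S,V=cv2.split(cv2.cvtColor(im,cv2.COLOR_BGR2HSV))
    r=(((H<8)|(H>172))&(S>140)&(V>60)); r[:210]=0;r[270:]=0;r[:,:340]=0;r[:,400:]=0
    ys,xs=np.nonzero(r); print(f,len(xs),xs.min(),xs.max())
    for u in range(xs.min()+1,xs.max(),3):
        v=ys[xs==u]; 
        if len(v)<3: continue
        rr=ray(d,u,v.mean()); o=np.array(d["position"]); X=o+rr*((M-o)@n)/(rr@n); print(u,len(v),"along",((X-M)@ax).round(1),"z",X[2].round(1))
E
```

```text
clock: 12.05
position: [571.9, 17.0, 61.3]
ee_rot: [0.789, -0.615, -0.0, -0.0]
contact_force: [-0.7, 0.6, 0.1]
gripper_width: 85.2
grasp_force: 0.0
t 12.05 pos [571.9  17.   61.3] yaw(from closing=-x) 14.12 tilt [0. 0.] F [-0.7  0.6  0.1] M [-0.03  0.   -0.  ] w 85.2 g 0.0
d8 106 355 372
356 5 along -146.0 z 67.7
359 7 along -137.7 z 68.8
362 7 along -129.6 z 69.8
365 7 along -121.5 z 70.9
368 6 along -113.4 z 70.7
371 3 along -105.6 z 75.5
d9 70 361 372
362 7 along -129.6 z 69.8
365 7 along -121.5 z 70.9
368 6 along -113.4 z 70.7
371 3 along -105.6 z 75.5
```

```bash
python3 -m handwheel '[{"x":-0.0055,"y":0.022,"z":-0.0175,"ax":0,"ay":0,"az":0},{"x":-0.0055,"y":0.022,"z":-0.0175,"ax":0,"ay":0,"az":0},{"x":0,"y":0,"z":0,"ax":0,"ay":0,"az":0},{"x":0,"y":0,"z":0,"ax":0,"ay":0,"az":0},{"x":0,"y":0,"z":0,"ax":0,"ay":0,"az":0},{"x":0,"y":0,"z":0,"ax":0,"ay":0,"az":0},{"x":0,"y":0,"z":0,"ax":0,"ay":0,"az":0},{"x":0,"y":0,"z":0,"ax":0,"ay":0,"az":0}]' 1
python3 - <<'E'
from h import *
st(); p,im=snap("wrist","w10")
a=cv2.resize(im,(500,375)); 
s=arm.get_image("side")[190:290,330:430]
cv2.imwrite("pics/v10.png",np.hstack([a,cv2.resize(s,(300,375))])[:,:,::-1])
E
```

```text
clock: 12.95
position: [570.0, 24.8, 54.4]
ee_rot: [0.789, -0.615, 0.0, -0.0]
contact_force: [-0.0, 1.1, -0.5]
gripper_width: 85.4
grasp_force: 0.0
t 12.95 pos [570.   24.8  54.4] yaw(from closing=-x) 14.1 tilt [0. 0.] F [-0.   1.1 -0.5] M [ 0.    0.01 -0.01] w 85.4 g 0.0
```

View pics/v10.png

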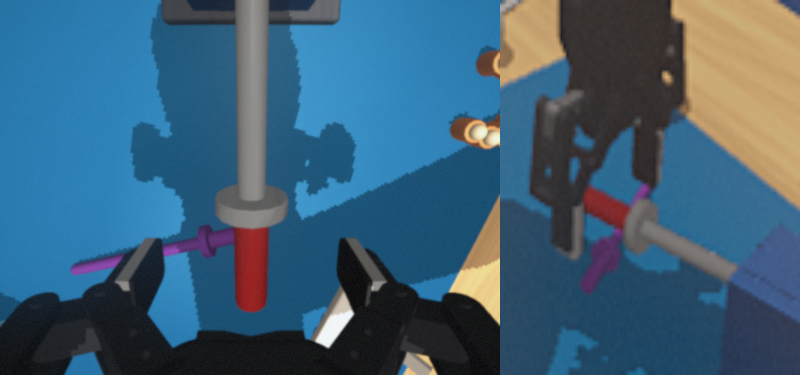

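The wrist view shows the red handle, (250,230) to (250,310) in the scaled picture, centred between the open pads, with the collar ahead of them. Now I'll close.

```bash
python3 -m handwheel '[{"x":0,"y":0,"z":0,"ax":0,"ay":0,"az":0},{"x":0,"y":0,"z":0,"ax":0,"ay":0,"az":0},{"x":0,"y":0,"z":0,"ax":0,"ay":0,"az":0},{"x":0,"y":0,"z":0,"ax":0,"ay":0,"az":0},{"x":0,"y":0,"z":0,"ax":0,"ay":0,"az":0},{"x":0,"y":0,"z":0,"ax":0,"ay":0,"az":0},{"x":0,"y":0,"z":0,"ax":0,"ay":0,"az":0},{"x":0,"y":0,"z":0,"ax":0,"ay":0,"az":0}]' -1
python3 -c "
from h import *
st()"
```

```text
clock: 13.85
position: [569.9, 24.9, 54.3]
ee_rot: [0.789, -0.615, -0.0, 0.0]
contact_force: [-1.7, 1.2, 0.4]
gripper_width: 14.3
grasp_force: 58.4
t 13.85 pos [569.9  24.9  54.3] yaw(from closing=-x) 14.11 tilt [-0.01 -0.  ] F [-1.7  1.2  0.4] M [0.01 0.16 0.05] w 14.3 g 58.4
```

```bash
python3 -m handwheel '[{"x":0,"y":0,"z":0.004,"ax":0.0035,"ay":0.0009,"az":0},{"x":0,"y":0,"z":0.004,"ax":0.0035,"ay":0.0009,"az":0},{"x":0,"y":0,"z":0.004,"ax":0.0035,"ay":0.0009,"az":0},{"x":0,"y":0,"z":0.004,"ax":0.0035,"ay":0.0009,"az":0},{"x":0,"y":0,"z":0,"ax":0,"ay":0,"az":0},{"x":0,"y":0,"z":0,"ax":0,"ay":0,"az":0},{"x":0,"y":0,"z":0,"ax":0,"ay":0,"az":0},{"x":0,"y":0,"z":0,"ax":0,"ay":0,"az":0}]'
python3 -c "
from h import *
st()"
```

```text
clock: 14.65
position: [569.9, 24.9, 57.5]
ee_rot: [0.789, -0.615, -0.009, -0.007]
contact_force: [-0.5, 0.0, -1.2]
gripper_width: 14.0
grasp_force: 58.4
t 14.65 pos [569.9  24.9  57.5] yaw(from closing=-x) 14.12 tilt [-0.33  1.25] F [-0.5  0.  -1.2] M [ 0.06 -0.01  0.01] w 14.0 g 58.4
```

```bash
python3 -m handwheel '[{"x":0,"y":0,"z":0.004,"ax":0.003,"ay":0.0008,"az":0},{"x":0,"y":0,"z":0.004,"ax":0.003,"ay":0.0008,"az":0},{"x":0,"y":0,"z":0.004,"ax":0.003,"ay":0.0008,"az":0},{"x":0,"y":0,"z":0.003,"ax":0.003,"ay":0.0008,"az":0},{"x":0,"y":0,"z":0,"ax":0,"ay":0,"az":0},{"x":0,"y":0,"z":0,"ax":0,"ay":0,"az":0},{"x":0,"y":0,"z":0,"ax":0,"ay":0,"az":0},{"x":0,"y":0,"z":0,"ax":0,"ay":0,"az":0}]'
cat > lev.py <<'E'
from h import *
st(); d=cam("side"); im=arm.get_image("side"); cv2.imwrite("pics/lev.png",im[:,:,::-1]); g=cv2.cvtColor(im,cv2.COLOR_RGB2GRAY).astype(float)
M=np.array([599.2,-92,80]);a=np.radians(14.1);ax=np.array([np.sin(a),-np.cos(a),0]);n=np.array([np.cos(a),np.sin(a),0])
o=np.array(d["position"])
for k in range(-80,-8,8):
    u,v=proj(d,M+ax*k); u=int(round(u)); col=cv2.GaussianBlur(g,(1,3),0)[int(v)-14:int(v)+15,u]; w=np.clip(col-np.median(col)-8,0,None); vv=(w*np.arange(len(w))).sum()/w.sum()+int(v)-14
    r=ray(d,u,vv); X=o+r*((M-o)@n)/(r@n); print(k,"along",((X-M)@ax).round(1),"z",X[2].round(1),int((w>0).sum()))
E
python3 lev.py
```

```text
clock: 15.45
position: [570.0, 24.9, 60.5]
ee_rot: [0.788, -0.615, -0.017, -0.013]
contact_force: [1.0, 0.9, -1.4]
gripper_width: 14.0
grasp_force: 58.4
t 15.45 pos [570.   24.9  60.5] yaw(from closing=-x) 14.12 tilt [-0.61  2.33] F [ 1.   0.9 -1.4] M [-0.15 -0.01 -0.  ] w 14.0 g 58.4
-80 along -79.9 z 80.1 7
-72 along -72.1 z 78.5 5
-64 along -64.5 z 78.7 5
-56 along -57.0 z 78.4 5
-48 along -47.1 z 79.0 5
-40 along -39.7 z 78.8 5
-32 along -32.4 z 78.8 5
-24 along -22.7 z 78.8 5
-16 along -15.7 z 80.5 4
```

The rod is level within ~0.006 rad at about bore height, and forces are small. Pushing on through the free stretch.

```bash
python3 -m handwheel '[{"x":0.0037,"y":-0.0145,"z":0,"ax":0,"ay":0,"az":0},{"x":0.0037,"y":-0.0145,"z":0,"ax":0,"ay":0,"az":0},{"x":0.0037,"y":-0.0145,"z":0,"ax":0,"ay":0,"az":0},{"x":0.0037,"y":-0.0145,"z":0,"ax":0,"ay":0,"az":0},{"x":0.0037,"y":-0.0145,"z":0,"ax":0,"ay":0,"az":0},{"x":0.0037,"y":-0.0145,"z":0,"ax":0,"ay":0,"az":0},{"x":0.0037,"y":-0.0145,"z":0,"ax":0,"ay":0,"az":0},{"x":0,"y":0,"z":0,"ax":0,"ay":0,"az":0}]'
cat > f.py <<'E'
from h import *
s=st(); d=np.array([.2436,-.9699]); M=np.array([599.2,-92]); n=np.array([.9699,.2436])
print("push N %.1f"%(-s["contact_force"][:2]@d),"lat N %.1f"%(s["contact_force"][:2]@n),"nose in %.1f"%((s["position"][:2]-M)@d+183),"lat %.1f"%((s["position"][:2]-M)@n))
E
python3 f.py
python3 - <<'E'
from h import *
p=cam("scene"); im=arm.get_image("scene"); cv2.imwrite("pics/s11.png",im[:,:,::-1])
H,S,V=cv2.split(cv2.cvtColor(im,cv2.COLOR_RGB2HSV))
d=np.array([.2436,-.9699,0]); M=np.array([599.2,-92,80]);n=np.array([.9699,.2436,0])
for nm,m in(("yellow",(H>20)&(H<32)&(S>170)&(V>70)),("cast",(H<14)&(S>120)&(V>60))):
    m[:370]=0;m[450:]=0;m[:,:200]=0;m[:,300:]=0
    ys,xs=np.nonzero(m); print(nm,len(xs),xs.min(),xs.max(),ys.min(),ys.max())
    for u in range(xs.min()+2,xs.max(),4):
        v=ys[xs==u]
        if len(v)>1: print(u,v.min(),v.max(),((onz(p,u,v.min(),110 if nm=="yellow" else 101.5)-M)@d).round(1),((onz(p,u,v.max(),110 if nm=="yellow" else 101.5)-M)@d).round(1))
E
```

```text
clock: 16.3
position: [575.3, 4.1, 60.6]
ee_rot: [0.788, -0.615, -0.017, -0.013]
contact_force: [0.2, -1.0, -0.7]
gripper_width: 14.2
grasp_force: 58.4
t 16.30 pos [575.3   4.1  60.6] yaw(from closing=-x) 14.09 tilt [-0.6   2.32] F [ 0.2 -1.  -0.7] M [-0.31 -0.04 -0.03] w 14.2 g 58.4
push N -1.0 lat N -0.1 nose in 84.0 lat 0.3
yellow 362 223 255 412 435
225 412 418 168.6 176.7
229 413 425 167.8 183.8
233 415 427 168.3 184.3
237 416 426 167.5 180.8
241 418 428 168.0 181.3
245 419 430 167.2 181.8
249 421 433 167.7 183.6
253 422 434 166.9 182.8
cast 422 236 264 390 416
238 398 402 139.4 145.1
242 390 409 125.5 152.7
246 390 410 123.2 151.9
250 391 412 122.4 152.5
254 392 415 121.6 154.4
258 394 414 122.3 150.8
262 397 407 124.4 138.8
```

```bash
python3 -m handwheel '[{"x":0.0045,"y":-0.0178,"z":0,"ax":0,"ay":0,"az":0},{"x":0.0045,"y":-0.0178,"z":0,"ax":0,"ay":0,"az":0},{"x":0.0045,"y":-0.0178,"z":0,"ax":0,"ay":0,"az":0},{"x":0.0045,"y":-0.0178,"z":0,"ax":0,"ay":0,"az":0},{"x":0.0045,"y":-0.0178,"z":0,"ax":0,"ay":0,"az":0},{"x":0.0045,"y":-0.0178,"z":0,"ax":0,"ay":0,"az":0},{"x":0.0045,"y":-0.0178,"z":0,"ax":0,"ay":0,"az":0},{"x":0,"y":0,"z":0,"ax":0,"ay":0,"az":0}]'
python3 f.py
```

```text
clock: 17.15
position: [581.7, -21.0, 60.6]
ee_rot: [0.788, -0.615, -0.016, -0.013]
contact_force: [0.8, -1.4, -0.1]
gripper_width: 14.2
grasp_force: 58.4
t 17.15 pos [581.7 -21.   60.6] yaw(from closing=-x) 14.09 tilt [-0.59  2.31] F [ 0.8 -1.4 -0.1] M [-0.45 -0.12 -0.  ] w 14.2 g 58.4
push N -1.6 lat N 0.4 nose in 109.9 lat 0.3
```

```bash
python3 -m handwheel '[{"x":0,"y":0,"z":0,"ax":-0.0022,"ay":-0.0005,"az":0},{"x":0,"y":0,"z":0,"ax":-0.0022,"ay":-0.0005,"az":0},{"x":0.0012,"y":-0.0048,"z":0,"ax":0,"ay":0,"az":0},{"x":0.0012,"y":-0.0048,"z":0,"ax":0,"ay":0,"az":0},{"x":0.0012,"y":-0.0048,"z":0,"ax":0,"ay":0,"az":0},{"x":0.0012,"y":-0.0048,"z":0,"ax":0,"ay":0,"az":0},{"x":0.0012,"y":-0.0048,"z":0,"ax":0,"ay":0,"az":0},{"x":0,"y":0,"z":0,"ax":0,"ay":0,"az":0}]'
python3 f.py
```

```text
clock: 17.95
position: [582.7, -25.2, 60.5]
ee_rot: [0.788, -0.615, -0.014, -0.011]
contact_force: [-0.7, 1.0, -0.2]
gripper_width: 13.6
grasp_force: 58.4
t 17.95 pos [582.7 -25.2  60.5] yaw(from closing=-x) 14.1 tilt [-0.52  1.94] F [-0.7  1.  -0.2] M [ 0.18  0.07 -0.  ] w 13.6 g 58.4
push N 1.1 lat N -0.4 nose in 114.2 lat 0.3
```

```bash
python3 -m handwheel '[{"x":0.0012,"y":-0.0048,"z":0,"ax":0,"ay":0,"az":0},{"x":0.0012,"y":-0.0048,"z":0,"ax":0,"ay":0,"az":0},{"x":0.0012,"y":-0.0048,"z":0,"ax":0,"ay":0,"az":0},{"x":0.0012,"y":-0.0048,"z":0,"ax":0,"ay":0,"az":0},{"x":0.0012,"y":-0.0048,"z":0,"ax":0,"ay":0,"az":0},{"x":0.0012,"y":-0.0048,"z":0,"ax":0,"ay":0,"az":0},{"x":0.0012,"y":-0.0048,"z":0,"ax":0,"ay":0,"az":0},{"x":0.0012,"y":-0.0048,"z":0,"ax":0,"ay":0,"az":0}]'
python3 f.py
```

```text
clock: 18.75
position: [584.2, -31.1, 60.5]
ee_rot: [0.788, -0.615, -0.015, -0.011]
contact_force: [-2.2, 9.0, 0.9]
gripper_width: 14.4
grasp_force: 58.5
t 18.75 pos [584.2 -31.1  60.5] yaw(from closing=-x) 14.1 tilt [-0.55  2.06] F [-2.2  9.   0.9] M [ 2.34  0.6  -0.02] w 14.4 g 58.5
push N 9.3 lat N 0.1 nose in 120.3 lat 0.3
```

```bash
python3 -m handwheel '[{"x":0.0015,"y":-0.006,"z":0,"ax":0,"ay":0,"az":0},{"x":0.0015,"y":-0.006,"z":0,"ax":0,"ay":0,"az":0},{"x":0.0015,"y":-0.006,"z":0,"ax":0,"ay":0,"az":0},{"x":0.0015,"y":-0.006,"z":0,"ax":0,"ay":0,"az":0},{"x":0.0015,"y":-0.006,"z":0,"ax":0,"ay":0,"az":0},{"x":0.0015,"y":-0.006,"z":0,"ax":0,"ay":0,"az":0},{"x":0.0015,"y":-0.006,"z":0,"ax":0,"ay":0,"az":0},{"x":0,"y":0,"z":0,"ax":0,"ay":0,"az":0}]'
python3 f.py
```

```text
clock: 19.55
position: [586.3, -39.5, 60.5]
ee_rot: [0.788, -0.615, -0.015, -0.011]
contact_force: [-3.0, 8.3, 0.3]
gripper_width: 14.2
grasp_force: 58.5
t 19.55 pos [586.3 -39.5  60.5] yaw(from closing=-x) 14.1 tilt [-0.56  2.06] F [-3.   8.3  0.3] M [ 2.33  0.62 -0.  ] w 14.2 g 58.5
push N 8.8 lat N -0.9 nose in 128.9 lat 0.3
```

```bash
python3 -m handwheel '[{"x":0.0009,"y":-0.0036,"z":0,"ax":0,"ay":0,"az":0},{"x":0.0009,"y":-0.0036,"z":0,"ax":0,"ay":0,"az":0},{"x":0.0009,"y":-0.0036,"z":0,"ax":0,"ay":0,"az":0},{"x":0.0009,"y":-0.0036,"z":0,"ax":0,"ay":0,"az":0},{"x":0.0009,"y":-0.0036,"z":0,"ax":0,"ay":0,"az":0},{"x":0.0009,"y":-0.0036,"z":0,"ax":0,"ay":0,"az":0},{"x":0,"y":0,"z":0,"ax":0,"ay":0,"az":0},{"x":0,"y":0,"z":0,"ax":0,"ay":0,"az":0}]'
python3 f.py
```

```text
clock: 20.35
position: [587.3, -43.6, 60.6]
ee_rot: [0.788, -0.615, -0.015, -0.011]
contact_force: [-2.7, 8.6, 2.1]
gripper_width: 14.4
grasp_force: 58.5
t 20.35 pos [587.3 -43.6  60.6] yaw(from closing=-x) 14.11 tilt [-0.55  2.07] F [-2.7  8.6  2.1] M [ 2.44  0.72 -0.1 ] w 14.4 g 58.5
push N 9.0 lat N -0.5 nose in 133.2 lat 0.3
```

```bash
python3 -m handwheel '[{"x":0.0005,"y":-0.002,"z":0,"ax":0,"ay":0,"az":0},{"x":0.0005,"y":-0.002,"z":0,"ax":0,"ay":0,"az":0},{"x":0.0005,"y":-0.002,"z":0,"ax":0,"ay":0,"az":0},{"x":0.0005,"y":-0.002,"z":0,"ax":0,"ay":0,"az":0},{"x":0,"y":0,"z":0,"ax":0,"ay":0,"az":0},{"x":0,"y":0,"z":0,"ax":0,"ay":0,"az":0},{"x":0,"y":0,"z":0,"ax":0,"ay":0,"az":0},{"x":0,"y":0,"z":0,"ax":0,"ay":0,"az":0}]'
python3 f.py
```

```text
clock: 21.15
position: [587.7, -45.2, 60.6]
ee_rot: [0.788, -0.615, -0.015, -0.011]
contact_force: [-2.8, 8.8, 2.6]
gripper_width: 13.9
grasp_force: 58.5
t 21.15 pos [587.7 -45.2  60.6] yaw(from closing=-x) 14.11 tilt [-0.55  2.07] F [-2.8  8.8  2.6] M [ 2.52  0.73 -0.06] w 13.9 g 58.5
push N 9.2 lat N -0.6 nose in 134.8 lat 0.3
```

```bash
python3 -m handwheel '[{"x":0.0005,"y":-0.002,"z":0,"ax":0,"ay":0,"az":0},{"x":0.0005,"y":-0.002,"z":0,"ax":0,"ay":0,"az":0},{"x":0.0005,"y":-0.002,"z":0,"ax":0,"ay":0,"az":0},{"x":0.0005,"y":-0.002,"z":0,"ax":0,"ay":0,"az":0},{"x":0.0005,"y":-0.002,"z":0,"ax":0,"ay":0,"az":0},{"x":0,"y":0,"z":0,"ax":0,"ay":0,"az":0},{"x":0,"y":0,"z":0,"ax":0,"ay":0,"az":0},{"x":0,"y":0,"z":0,"ax":0,"ay":0,"az":0}]'
python3 f.py
```

```text
clock: 21.95
position: [588.1, -46.6, 60.7]
ee_rot: [0.788, -0.615, -0.015, -0.011]
contact_force: [-3.3, 10.9, 3.3]
gripper_width: 14.3
grasp_force: 58.6
t 21.95 pos [588.1 -46.6  60.7] yaw(from closing=-x) 14.11 tilt [-0.56  2.11] F [-3.3 10.9  3.3] M [ 3.16  0.96 -0.07] w 14.3 g 58.6
push N 11.4 lat N -0.6 nose in 136.2 lat 0.3
```

```bash
python3 -m handwheel '[{"x":0.0005,"y":-0.002,"z":0,"ax":0,"ay":0,"az":0},{"x":0.0005,"y":-0.002,"z":0,"ax":0,"ay":0,"az":0},{"x":0,"y":0,"z":0,"ax":0,"ay":0,"az":0},{"x":0,"y":0,"z":0,"ax":0,"ay":0,"az":0},{"x":0,"y":0,"z":0,"ax":0,"ay":0,"az":0},{"x":0,"y":0,"z":0,"ax":0,"ay":0,"az":0},{"x":0,"y":0,"z":0,"ax":0,"ay":0,"az":0},{"x":0,"y":0,"z":0,"ax":0,"ay":0,"az":0}]'
python3 f.py
```

```text
clock: 22.75
position: [588.1, -46.7, 60.7]
ee_rot: [0.788, -0.615, -0.016, -0.012]
contact_force: [-4.5, 13.1, 3.5]
gripper_width: 14.2
grasp_force: 58.6
t 22.75 pos [588.1 -46.7  60.7] yaw(from closing=-x) 14.11 tilt [-0.58  2.16] F [-4.5 13.1  3.5] M [ 3.86  1.06 -0.04] w 14.2 g 58.6
push N 13.8 lat N -1.2 nose in 136.4 lat 0.3
```

The position has stopped advancing while the force keeps rising, so the cast is on the stop. I'll add a little to hold about 15 N on it.

```bash
python3 -m handwheel '[{"x":0.0005,"y":-0.002,"z":0,"ax":0,"ay":0,"az":0},{"x":0.0005,"y":-0.002,"z":0,"ax":0,"ay":0,"az":0},{"x":0.0005,"y":-0.002,"z":0,"ax":0,"ay":0,"az":0},{"x":0,"y":0,"z":0,"ax":0,"ay":0,"az":0},{"x":0,"y":0,"z":0,"ax":0,"ay":0,"az":0},{"x":0,"y":0,"z":0,"ax":0,"ay":0,"az":0},{"x":0,"y":0,"z":0,"ax":0,"ay":0,"az":0},{"x":0,"y":0,"z":0,"ax":0,"ay":0,"az":0}]'
python3 f.py
```

```text
clock: 23.55
position: [588.1, -46.8, 60.6]
ee_rot: [0.788, -0.615, -0.016, -0.012]
contact_force: [-4.9, 18.0, 3.2]
gripper_width: 13.7
grasp_force: 58.7
t 23.55 pos [588.1 -46.8  60.6] yaw(from closing=-x) 14.11 tilt [-0.6   2.23] F [-4.9 18.   3.2] M [ 5.    1.39 -0.07] w 13.7 g 58.7
push N 18.6 lat N -0.4 nose in 136.5 lat 0.3
```

```bash
python3 -m handwheel '[{"x":0,"y":0,"z":0,"ax":0,"ay":0,"az":0},{"x":-0.0009,"y":0.0034,"z":0,"ax":0,"ay":0,"az":0},{"x":-0.0009,"y":0.0034,"z":0,"ax":0,"ay":0,"az":0},{"x":-0.0009,"y":0.0034,"z":0,"ax":0,"ay":0,"az":0},{"x":-0.0009,"y":0.0034,"z":0,"ax":0,"ay":0,"az":0},{"x":0,"y":0,"z":0,"ax":0,"ay":0,"az":0},{"x":0,"y":0,"z":0,"ax":0,"ay":0,"az":0},{"x":0,"y":0,"z":0,"ax":0,"ay":0,"az":0}]'
python3 f.py
```

```text
clock: 24.35
position: [588.1, -46.6, 60.7]
ee_rot: [0.788, -0.615, -0.015, -0.011]
contact_force: [-2.3, 8.9, 1.6]
gripper_width: 14.3
grasp_force: 58.7
t 24.35 pos [588.1 -46.6  60.7] yaw(from closing=-x) 14.12 tilt [-0.54  2.06] F [-2.3  8.9  1.6] M [2.29 0.65 0.02] w 14.3 g 58.7
push N 9.2 lat N -0.0 nose in 136.3 lat 0.3
```

Back off about 2 mm more of the spring-up (measured position should not follow), then open.

```bash
python3 -m handwheel '[{"x":-0.0008,"y":0.003,"z":0,"ax":0,"ay":0,"az":0},{"x":-0.0008,"y":0.003,"z":0,"ax":0,"ay":0,"az":0},{"x":0,"y":0,"z":0,"ax":0,"ay":0,"az":0},{"x":0,"y":0,"z":0,"ax":0,"ay":0,"az":0},{"x":0,"y":0,"z":0,"ax":0,"ay":0,"az":0},{"x":0,"y":0,"z":0,"ax":0,"ay":0,"az":0},{"x":0,"y":0,"z":0,"ax":0,"ay":0,"az":0},{"x":0,"y":0,"z":0,"ax":0,"ay":0,"az":0}]'
python3 f.py
python3 -m handwheel '[{"x":0,"y":0,"z":0,"ax":0,"ay":0,"az":0},{"x":0,"y":0,"z":0,"ax":0,"ay":0,"az":0},{"x":0,"y":0,"z":0,"ax":0,"ay":0,"az":0},{"x":0,"y":0,"z":0,"ax":0,"ay":0,"az":0},{"x":0,"y":0,"z":0,"ax":0,"ay":0,"az":0},{"x":0,"y":0,"z":0,"ax":0,"ay":0,"az":0},{"x":0,"y":0,"z":0,"ax":0,"ay":0,"az":0},{"x":0,"y":0,"z":0,"ax":0,"ay":0,"az":0}]' 1
python3 f.py
```

```text
clock: 25.15
position: [588.1, -46.5, 60.7]
ee_rot: [0.789, -0.615, -0.014, -0.011]
contact_force: [-1.3, 5.5, 1.4]
gripper_width: 14.3
grasp_force: 58.6
t 25.15 pos [588.1 -46.5  60.7] yaw(from closing=-x) 14.12 tilt [-0.52  1.99] F [-1.3  5.5  1.4] M [ 1.6   0.45 -0.02] w 14.3 g 58.6
push N 5.6 lat N 0.0 nose in 136.2 lat 0.3
clock: 25.95
position: [588.1, -47.2, 60.5]
ee_rot: [0.788, -0.615, -0.014, -0.011]
contact_force: [-0.2, 0.6, -0.6]
gripper_width: 85.3
grasp_force: 0.0
t 25.95 pos [588.1 -47.2  60.5] yaw(from closing=-x) 14.11 tilt [-0.52  1.94] F [-0.2  0.6 -0.6] M [-0.07 -0.07 -0.01] w 85.3 g 0.0
push N 0.7 lat N -0.1 nose in 136.8 lat 0.2
```

```bash
python3 -m handwheel '[{"x":0,"y":0,"z":0.02,"ax":0,"ay":0,"az":0},{"x":0,"y":0,"z":0.05,"ax":0,"ay":0,"az":0},{"x":0,"y":0,"z":0.1,"ax":0,"ay":0,"az":0},{"x":0,"y":0,"z":0.1,"ax":0,"ay":0,"az":0},{"x":0,"y":0.05,"z":0.1,"ax":0,"ay":0,"az":0},{"x":0,"y":0.05,"z":0.1,"ax":0,"ay":0,"az":0},{"x":0,"y":0.05,"z":0.1,"ax":0,"ay":0,"az":0},{"x":0,"y":0,"z":0,"ax":0,"ay":0,"az":0}]'
python3 - <<'E'
from h import *
st(); a=arm.get_image("side")[180:340,330:530]; b=arm.get_image("scene")[240:440,200:360]
cv2.imwrite("pics/v12.png",np.hstack([cv2.resize(a,(480,384)),cv2.resize(b,(307,384))])[:,:,::-1])
E
```

```text
clock: 26.75
position: [590.3, -16.2, 178.9]
ee_rot: [0.789, -0.614, -0.011, -0.013]
contact_force: [-0.1, 0.4, 1.0]
gripper_width: 85.5
grasp_force: 0.0
t 26.75 pos [590.3 -16.2 178.9] yaw(from closing=-x) 14.22 tilt [-0.06  1.99] F [-0.1  0.4  1. ] M [-0.08  0.01  0.06] w 85.5 g 0.0
```

View pics/v12.png

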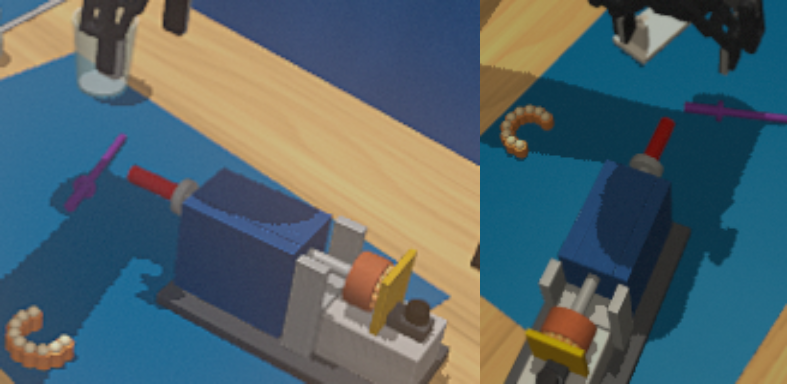

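The views show the cast up against the yellow plate at about (380,285), and the rod in with its nose on the cast. The collar is just short of the block, the gripper is clear and the bench objects are undisturbed. Handing in.

```bash
python3 -m handwheel '[{"x":0,"y":0,"z":0,"ax":0,"ay":0,"az":0},{"x":0,"y":0,"z":0,"ax":0,"ay":0,"az":0},{"x":0,"y":0,"z":0,"ax":0,"ay":0,"az":0},{"x":0,"y":0,"z":0,"ax":0,"ay":0,"az":0},{"x":0,"y":0,"z":0,"ax":0,"ay":0,"az":0},{"x":0,"y":0,"z":0,"ax":0,"ay":0,"az":0},{"x":0,"y":0,"z":0,"ax":0,"ay":0,"az":0},{"x":0,"y":0,"z":0,"ax":0,"ay":0,"az":0}]' 1 >/dev/null; python3 -c "
from bench import arm
print(arm.job_done())"
```

```text
the job is handed in; nothing more can be done
None
```

The job is handed in, with no verdict returned: the rod pressed the cast onto the yellow stop (wrist reading 18.6 N at most between moves) and was let go about 136 mm in, against the cast; the gripper is clear and I saw nothing else disturbed.

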